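# Stow the packing wedges and lock the tray for the road

## Task

Get the wedge tray ready for the road: lay every loose wedge flat in a pocket, head to tail beside the wedge already there, so that each pair fills its pocket, then set the hold-down bar across the tray in its seats on the two end posts. Then take the blade key from its stand and, turning the slotted fasteners only with the key, give both a quarter turn clockwise so that their tongues lie over the bar; finally put the key back upright in its stand, with everything let go. Leave the other things on the bench alone.

Things in the scene. Friction and masses are not known exactly. Their poses are not given: they have to be found in the camera images.
- wedge1_grip (a point): Loose beech wedge, 110 mm long, 30 high: one long side straight, the other slanted; 38 wide at the thick end, 15 at the thin. On its top, near the thick end, a plywood grip tab 10 thick (x), 28 wide (y), 28 tall. Point: the tab's centre, 44 above the underside, 29 from the thick end, 14 from the straight side. x to the thick end, y square out of the straight side, z up. About 130 g.
- wedge2_grip (a point): Loose wedge just like wedge1 (same point and axes). One of the three loose wedges may be absent. They start lying flat on the bench, tab up. The middle of the slanted side lies at x = -26, y = -12.5 mm from the point.
- wedge3_grip (a point): Loose wedge just like wedge1 (same point and axes); one of the three may be absent.
- packed1_grip (a point): Wedge just like wedge1 (same point and axes) already lying loose in one of the tray's pockets; each pocket holds one, straight side along a divider or end wall. A partner fits beside it only head to tail: turned half round in plan about the pocket's centre, slant against slant.
- packed2_grip (a point): Wedge already lying in a pocket, like packed1.
- packed3_grip (a point): Wedge already lying in a pocket, like packed1.
- tray: Fixed aluminium tray, 124 mm (x) by 200 (y) outside, walls and two thin dividers 26 high, floor 4 thick; origin under its centre on the bench, x away from the robot. Three pockets side by side along y, each 116 (x) by 60 (y) inside; a pair of wedges head to tail leaves about 7 spare across and 6 along. Tabs of packed wedges end 62 above the bench.
- tray_pocket_left (a point): Centre of the floor of the pocket at tray y = +63 mm, 4 above the bench, axes as the tray. With both wedges in a pocket, their grip tabs stand at (x, y) = (+26, +14) (that one's thick end to +x, its axes as the tray) and (-26, -14) (thick end to -x) from here.
- tray_pocket_mid (a point): The same point of the middle pocket, tray y = 0.
- tray_pocket_right (a point): The same point of the pocket at tray y = -63 mm.
- tray_bar_seat (a point): Where the centre of the bar's underside belongs, 68 mm above the bench; the bar lies along this y. At tray y = +112 and -112 stands a grey post, 84 (x) by 26 (y), top 68 above the bench, with a lip 10 high at either x end; the bar's ends rest on the post tops between the lips, which leave 70 for the 60 wide bar. It passes over the grip tabs.
- bar_grip (a point): Loose hold-down bar: aluminium flat 232 mm long (y), 60 wide (x), 10 thick, alike either way round, with an upright black grip plate 12 thick (x), 50 long (y), 32 tall on its middle. Point: centre of the grip plate, 26 above the bar's underside; z up. About 400 g. Starts flat on the bench, left of the tray.
- key_grip (a point): Blade key, 70 mm tall, upright in its stand: black grip plate 44 wide (x), 12 thick (y), 40 tall; below it a round collar 36 across, 6 thick; below that a steel blade 26 wide (x), 4 thick (y), 24 long. Point: centre of the grip plate, 50 above the blade's end, 26 above the collar's underside; z up. About 150 g.
- key_stand_top (a point): Centre of the top of the fixed key stand, a grey block 64 mm (x) by 50 (y), 36 high, with an opening 32 long (x) by 10 wide (y) right through for the blade; the key's collar rests on this top. Axes as the stand.
- cam_left (a joint): Slotted quarter-turn fastener at the tray's +y end, upright axis 139 mm from the tray's centre; rad, positive clockwise from above, stops at -0.3 and 1.7. Near 0: open, tongue along the tray's x, clear of the bar. 1.57: locked, tongue points to the tray's middle, 3 above the bar's end. Tongue 38 long from the axis, 12 wide. Stays where left (friction 0.07 N m).
- cam_left_slot (a point): Centre of the slot's floor of cam_left, on its turning axis, 93 mm above the bench; x along the slot, pointing as the tongue, turns with it. Slot 8 wide, 10 deep, 30 long, open at both ends, in the top (103 above the bench) of a steel head 34 across.
- cam_right (a joint): Slotted quarter-turn fastener at the tray's -y end, upright axis 139 mm from the tray's centre; rad, positive clockwise from above, stops at -0.3 and 1.7. Near 0: open, tongue along the tray's x, clear of the bar. 1.57: locked, tongue points to the tray's middle, 3 above the bar's end. Tongue 38 long from the axis, 12 wide. Stays where left (friction 0.07 N m).
- cam_right_slot (a point): Centre of the slot's floor of cam_right, on its turning axis, 93 mm above the bench; x along the slot, pointing as the tongue, turns with it. Slot 8 wide, 10 deep, 30 long, open at both ends, in the top (103 above the bench) of a steel head 34 across.
- spray: Bystander to leave alone: aluminium spray can, 52 mm across or long, 150 high; origin at its underside.
- tape_roll: Bystander to leave alone: roll of paper tape lying flat, 90 mm across or long, 25 high; origin at its underside.
- driver: Bystander to leave alone: a screwdriver lying on the bench, about 200 mm long, 30 high, along its x.
- mug: Bystander to leave alone: white mug, 80 mm across or long, 90 high; origin at its underside.
- oil: Bystander to leave alone: white bottle, 56 mm across or long, 130 high; origin at its underside.
- tape_measure: Bystander to leave alone: black tape measure, 70 mm across or long, 65 high; origin at its underside.
Mind the look-alikes: they are no part of the job. Leave any brown or orange look-alike of the part that bears key_grip alone. Leave any yellow look-alike of the part that bears bar_grip alone.

How it is judged:
On the way, in this order (a step that is already met when the one before it is completed fails the run):
1. every wedge lies flat in the tray's pockets, loose ones beside those already there (x of wedge1_grip in the frame of tray between -0.036 and 0.036 m and y of wedge1_grip in the frame of tray between -0.092 and 0.092 m and z of wedge1_grip in the frame of tray between 0.043 and 0.052 m and angle between each of wedge1_grip, wedge2_grip, wedge3_grip, packed1_grip, packed2_grip, packed3_grip's own z axis and vertical below 0.08 rad and x of wedge2_grip in the frame of tray between -0.036 and 0.036 m and y of wedge2_grip in the frame of tray between -0.092 and 0.092 m and z of wedge2_grip in the frame of tray between 0.043 and 0.052 m and x of wedge3_grip in the frame of tray between -0.036 and 0.036 m and y of wedge3_grip in the frame of tray between -0.092 and 0.092 m and z of wedge3_grip in the frame of tray between 0.043 and 0.052 m and x of packed1_grip in the frame of tray between -0.036 and 0.036 m and y of packed1_grip in the frame of tray between -0.092 and 0.092 m and z of packed1_grip in the frame of tray between 0.043 and 0.052 m and x of packed2_grip in the frame of tray between -0.036 and 0.036 m and y of packed2_grip in the frame of tray between -0.092 and 0.092 m and z of packed2_grip in the frame of tray between 0.043 and 0.052 m and x of packed3_grip in the frame of tray between -0.036 and 0.036 m and y of packed3_grip in the frame of tray between -0.092 and 0.092 m and z of packed3_grip in the frame of tray between 0.043 and 0.052 m), for 0.2 s.
2. the bar is seated on both posts, both fasteners still open (horizontal distance between bar_grip and tray_bar_seat below 0.01 m and z of bar_grip in the frame of tray_bar_seat between 0.022 and 0.03 m and angle between the y axis of bar_grip and the y axis of tray, either way round below 0.1 rad and angle between bar_grip's own z axis and vertical below 0.05 rad and value of joint each of cam_left, cam_right below 0.6 rad), for 0.2 s.
3. both fasteners are turned to lock the bar (horizontal distance between bar_grip and tray_bar_seat below 0.01 m and z of bar_grip in the frame of tray_bar_seat between 0.022 and 0.03 m and angle between the y axis of bar_grip and the y axis of tray, either way round below 0.1 rad and angle between bar_grip's own z axis and vertical below 0.05 rad and value of joint each of cam_left, cam_right above 1.35 rad), for 0.2 s.
At the end, for the whole second after the job is handed in: All wedges flat on the pocket floors (4 mm, 0.08 rad); bar flat on both posts within 10 mm and 0.1 rad of its seat; both fasteners over 1.35 rad; key upright in its stand (12 mm, 0.12 rad, collar within 6 mm of its top); bar and key at rest (all of step 1 and all of step 3 and horizontal distance between key_grip and key_stand_top below 0.012 m and z of key_grip in the frame of key_stand_top below 0.032 m and angle between key_grip's own z axis and vertical below 0.12 rad and linear speed of each of bar, key below 0.02 m/s); the robot touches nothing.
It fails at once if a fastener is pushed or turned by the fingers or the arm instead of the key (contact force between any of the fingers, the arm and cam_left above 3 N or contact force between any of the fingers, the arm and cam_right above 3 N).
It fails at once if a bystander is shoved away (more than 5 cm) (distance of any of spray, tape_roll, driver, mug, oil, tape_measure from where it was at the start of the episode above 0.05 m).
Of wedge1, wedge2, wedge3 only 2 to 3 are there at a start; the rules pass over those that are not, and their reading is None.
At some moment in a run one of wedge1, wedge2, wedge3, bar may be knocked a few centimetres aside while the robot is not near it.
It also fails if it takes over 200 s, if anything falls off the work surface, if the arm or the gripper's body presses on something with over 40 N, if the wrist force passes 120 N, or if a joint passes its speed limit or range.

## Robot

A 7-joint arm with a two-finger parallel gripper is mounted at the origin on the work surface. World frame = base frame: x ahead of the robot, y to its left, z up, the work surface at z = 0. Lengths are in m, angles in rad, forces in N, time in s.
With the tool pointing down it reaches from about 0.35 to 0.9 m from the base axis. Payload 7.2 kg.
Tool frame: the origin (TCP) lies on the centre line of the jaws, within the pads' length; the fingertips stand 8 mm ahead of it and the grasp point (between the pads) lies 11 mm behind it; z points along the fingers, y is the line along which they close (so a half turn about z gives the same grasp; the last joint's range is limited). The gripper opens to 88 mm and grips with 3 to 60 N. Pads are 20 mm wide; open, the fingers measure 115 mm over their backs; the gripper's body (75 mm by 178 mm) begins 61 mm behind the grasp point.
Start: joints at [-1.377, 0.411, -0.013, 1.596, 0.006, 1.134, -0.082], TCP at [0.162, 0.604, 0.231] pointing down, gripper open.
Joint ranges: [-2.95, 2.95], [-0.29, 1.99], [-1.47, 1.44], [0.14, 2.54], [-1.03, 4.17], [0.13, 1.85], [-2.86, 2.86]. Speed limits (rad/s): [2.39, 2.39, 3.01, 3.01, 3.14, 3.14, 3.14].

## Interface

Orientations are given as a unit quaternion [w, x, y, z].
In Python, from workcell import * gives the robot as it stands. The module is installed in compiled form; this text tells all that it offers. Calls block until the motion is done:
- move_ptp(position, orientation): joint-space move of the TCP to a pose.
- move_linear(position, ori=None, velocity=0.15): straight line of the TCP; ori=None keeps the orientation; velocity is the mean speed in m/s.
- move_j(angles): joint-space move.
- command_gripper(opening, strength=None): finger opening in m; strength is the grip in N (None keeps the last); returns when the fingers have stopped.
- hold(seconds).
- ik(position, orientation): joint angles nearest the present ones, or None.
- get_image(name): name is "scene" or "top" or "wrist"; returns the picture (420x560x3 uint8, red, green, blue); there is no depth.
- camera_info(name): a dict with "fx", "fy", "cx", "cy" (pixels), "k1" (the pictures are not rectified: a ray, as slopes to the right and down, at radius r is drawn at 1 + k1 r^2 times it, then the intrinsics apply), "extrinsics" (4x4, takes a point from world to camera coordinates); the wrist camera has in their place "mount" (4x4, takes a point from camera to tool coordinates, whose origin is the TCP and whose axes are the flange's). Camera axes: x right, y down, z forward; pixel columns grow to the right and rows downward; lengths in m; the calibration is good to about 2 mm. A picture is of the moment at which its call begins: read the wrist's pose just before it. camera_info takes no time and is no camera call.
A pose or a line that the arm cannot do raises IKError and nothing moves.
- close_job(): hands the job in; it is judged then, once.
Readings, each from a call of its own:
- current_t(): time.
- current_q(): joint angles.
- current_joint_velocities(): joint speeds.
- current_effort(): joint torques, N m.
- current_position(): TCP position.
- current_orientation(): TCP orientation.
- current_wrist_force(): force on the tool from outside, world axes, zero at the start.
- current_wrist_torque(): the same for the moment, N m.
- current_gripper_width(): finger opening in m.
- current_gripper_force(): force on a finger pad.
Only numpy, scipy, OpenCV 4.12 (cv2) and the standard library are available. Lean on these libraries where they do the work, as an engineer would, in place of code of your own. Each camera call takes 0.05 s, during which the arm holds its last target. There are 200 camera calls.

## Working session

There is one attempt and no reset: what is moved stays moved. The work goes in short steps, each a Python script; the robot and the scene stay as the last script left them, time stands still between calls to the robot, and variables do not carry over. Pictures are saved under pics/ and viewed, at most 14 in all, crops included, and the job is handed in when it is done.

```bash
mkdir -p pics; ls; python3 - <<'E'
from workcell import *
import cv2, numpy as np
np.set_printoptions(precision=4,suppress=True)
for n in ("scene","top","wrist"):
    cv2.imwrite(f"pics/{n}0.png",cv2.resize(get_image(n)[:,:,::-1],(800,600),interpolation=cv2.INTER_CUBIC)); print(n,camera_info(n))
print(current_t(),current_orientation(),current_position())
E
```

```text
pics
scene {'fx': 386.0429401821472, 'fy': 386.0429401821472, 'cx': 277.1172336063399, 'cy': 209.00960920040103, 'k1': 0.003802537322382508, 'extrinsics': array([[ 0.0926,  0.9957,  0.0068, -0.0505],
       [ 0.783 , -0.0686, -0.6182, -0.3179],
       [-0.6151,  0.0626, -0.786 ,  1.3844],
       [ 0.    ,  0.    ,  0.    ,  1.    ]])}
top {'fx': 538.3531955256872, 'fy': 538.3531955256872, 'cx': 278.4770012793952, 'cy': 207.7744056732632, 'k1': -0.21882608520039523, 'extrinsics': array([[-0.0232, -0.9996, -0.0158,  0.0413],
       [-0.9906,  0.0251, -0.1344,  0.4675],
       [ 0.1348,  0.0125, -0.9908,  1.7677],
       [ 0.    ,  0.    ,  0.    ,  1.    ]])}
wrist {'fx': 293.75964566799195, 'fy': 293.75964566799195, 'cx': 278.5010135892663, 'cy': 207.47833203834185, 'k1': -0.03982267773218733, 'mount': array([[-0.0001, -0.9592, -0.2828,  0.0783],
       [ 1.    , -0.0004,  0.001 , -0.0006],
       [-0.0011, -0.2828,  0.9592, -0.1535],
       [ 0.    ,  0.    ,  0.    ,  1.    ]])}
0.15 [-0.      0.1305  0.9914 -0.0006] [0.1617 0.6034 0.23  ]
```

View pics/top0.png

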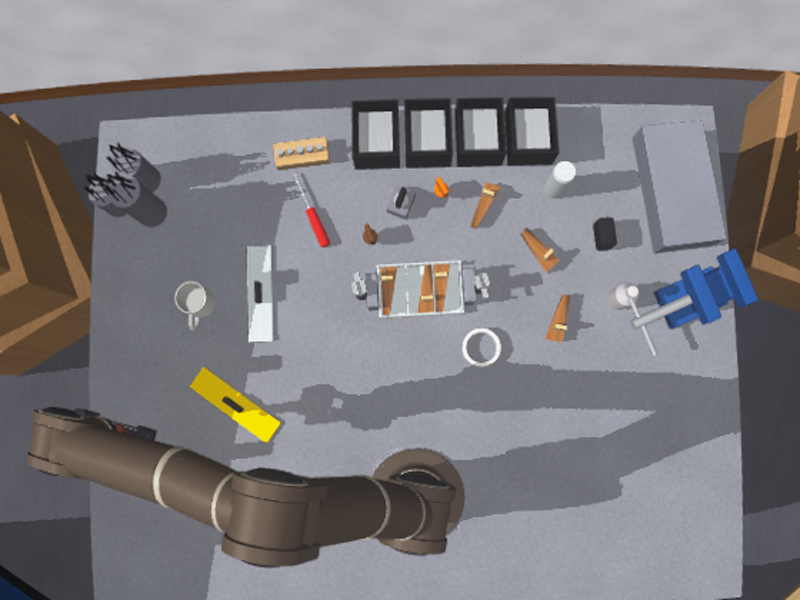

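View pics/scene0.png

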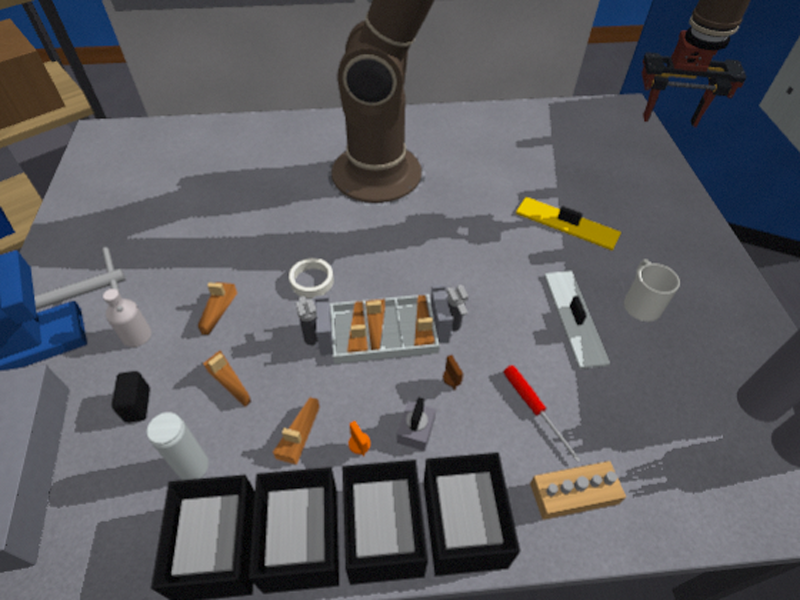

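The top view (800×600) shows these things:
- **Tray:** centred at (421,289), with tabs at about (390,277), (427,297) and (441,275).
- **Loose wedges:** three, at (485,204), (540,248) and (560,318).
- **Silver bar:** (258,292). The yellow one at (236,404) is a look-alike.
- **Key:** the black one in the grey stand at (402,200) is mine. The orange one (441,186) and the brown one (370,234) are look-alikes.

Next I'll write the helpers and take close-up views.

```bash
cat > h.py <<'E'
from workcell import *
import cv2, numpy as np
from scipy.spatial.transform import Rotation as Ro
np.set_printoptions(precision=4,suppress=True)
def quat(yaw): return [0,np.cos(yaw/2),np.sin(yaw/2),0]
def wrap(a,p=np.pi): return (a+p)%(2*p)-p
def campose(name):
    c=camera_info(name)
    if name=="wrist":
        q=current_orientation(); T=np.eye(4)
        T[:3,:3]=Ro.from_quat([q[1],q[2],q[3],q[0]]).as_matrix(); T[:3,3]=current_position()
        return c,T@c["mount"]
    return c,np.linalg.inv(c["extrinsics"])
def shot(name,png=None):
    c,T=campose(name); im=get_image(name)
    if png: cv2.imwrite(f"pics/{png}.png",im[:,:,::-1])
    return im,c,T
def cast(px,z,c,T):
    """pixels (N,2) -> world xy on plane z"""
    px=np.atleast_2d(np.asarray(px,float)); d=(px-[c["cx"],c["cy"]])/[c["fx"],c["fy"]]
    u=d.copy()
    for _ in range(20): u=d/(1+c["k1"]*(u**2).sum(1,keepdims=True))
    r=np.c_[u,np.ones(len(u))]@T[:3,:3].T
    return (T[:3,3]+r*((z-T[2,3])/r[:,2])[:,None])[:,:2]
def go(x,y,z,yaw):
    """ptp with whichever half-turn keeps joints nearest"""
    best=None
    for k in (0,np.pi):
        j=ik([x,y,z],quat(yaw+k))
        if j is None or abs(j[6])>2.8: continue
        d=np.abs(np.array(j)-current_q()).max()
        if best is None or d<best[0]: best=(d,j,yaw+k)
    if best is None: raise RuntimeError("no ik")
    move_j(best[1]); return best[2]
def over(x,y,z,yaw=0):
    "put the wrist camera straight above x,y"
    move_ptp([x-.078*np.cos(yaw),y-.078*np.sin(yaw),z],quat(yaw))
E
python3 - <<'E'
from h import *
c,T=campose("top")
P={"tray":(421,289,.03),"w1":(490,192,.058),"w2":(550,254,.058),"w3":(561,327,.058),"bar":(258,292,.04),"key":(402,195,.08),"brown":(370,234,.05),"orange":(441,186,.05),"mug":(190,300,.05),"oil":(626,292,.1),"spray":(564,172,.14),"tm":(605,233,.05)}
for k,(u,v,z) in P.items(): print(k,cast([(u*.7,v*.7)],z,c,T)[0])
t=cast([(421*.7,289*.7)],.03,c,T)[0]
over(*t,.33); im,c,T=shot("wrist"); np.savez("tray.npz",im=im,T=T)
cv2.imwrite("pics/tray.png",cv2.resize(im[:,:,::-1],(800,600),interpolation=cv2.INTER_CUBIC))
print(current_position(),current_q(),current_t(),T[:3,3],t)
E
```

```text
tray [ 0.4858 -0.0247]
w1 [ 0.7091 -0.1938]
w2 [ 0.5568 -0.3284]
w3 [ 0.385  -0.3455]
bar [0.4871 0.3589]
key [0.7007 0.0141]
brown [0.6164 0.0916]
orange [ 0.7287 -0.0788]
mug [0.4708 0.5212]
oil [ 0.457 -0.493]
spray [ 0.731  -0.3565]
tm [ 0.6064 -0.4658]
[ 0.408  -0.0241  0.33  ] [-0.9023 -0.1374  0.7727  1.9615  0.1004  1.2802 -1.7324] 2.625 [ 0.4858 -0.0244  0.4835] [ 0.4858 -0.0247]
```

View pics/tray.png

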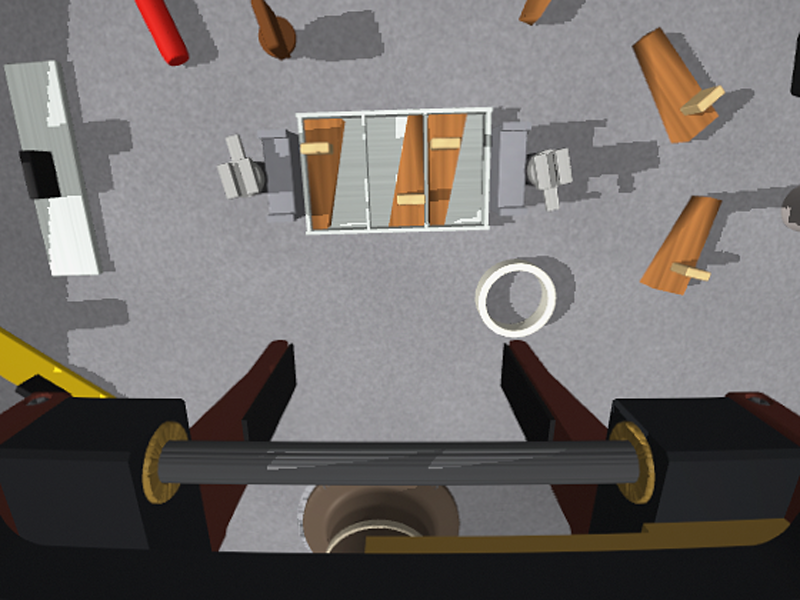

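The wrist view (800×600) shows the tray outline at about (297,113), (492,107), (490,229) and (307,235). The packed tabs are at (314,147), (410,199) and (445,143), so the free spots are left B, mid A and right B. The left cam tongue points up (+x) and the right one points down (−x), so both are open. I'll take a closer shot of the tray and detect the tabs by colour.

```bash
python3 - <<'E'
from h import *
d=np.load("tray.npz"); im=d["im"]
hsv=cv2.cvtColor(im,cv2.COLOR_RGB2HSV)
for u,v in [(314,147),(410,199),(445,143),(705,100),(692,271),(320,190),(670,250),(240,178),(440,112),(350,170)]:
    print((u,v),hsv[int(v*.7),int(u*.7)],im[int(v*.7),int(u*.7)])
over(0.48,-0.0245,.2); im,c,T=shot("wrist"); np.savez("tray2.npz",im=im,T=T)
cv2.imwrite("pics/tray2.png",cv2.resize(im[30:280,80:480][:,:,::-1],(800,500),interpolation=cv2.INTER_CUBIC))
print(T[:3,3])
E
```

```text
(314, 147) [ 22  95 239] [239 215 150]
(410, 199) [ 21  97 236] [236 209 146]
(445, 143) [ 22  96 238] [238 213 148]
(705, 100) [ 22  99 235] [235 210 144]
(692, 271) [ 21  98 237] [237 210 146]
(320, 190) [ 14 166 129] [129  84  45]
(670, 250) [ 14 166 174] [174 113  61]
(240, 178) [ 40   6 131] [130 131 128]
(440, 112) [ 78   5 251] [246 251 249]
(350, 170) [ 60   7 177] [172 177 172]
[ 0.4805 -0.0247  0.3543]
```

View pics/tray2.png

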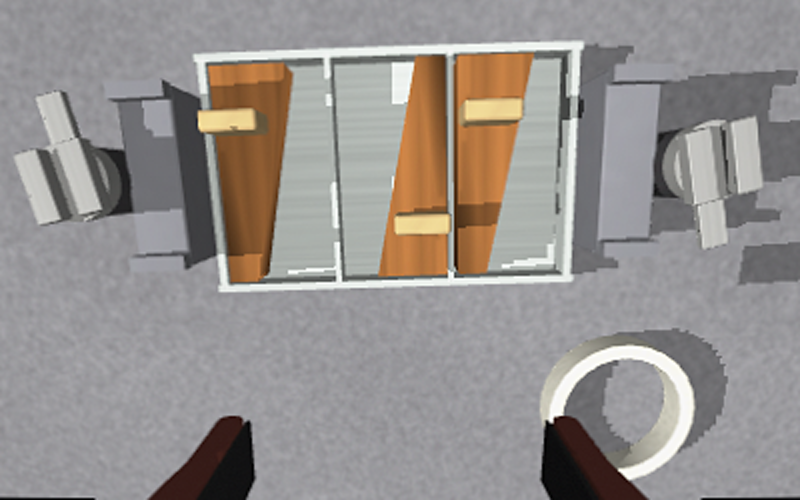

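Crop (2×, offset 80,30): the rim corners are at (194,55), (583,42), (573,279) and (221,290). Both slots show clearly between the head halves, at about (59,182) and (722,158).

```bash
cat >> h.py <<'E'
def tabs(im,c,T,ztop):
    "plywood tab tops: list of (xy, yaw of tab's long axis mod pi, area px, centroid px)"
    h=cv2.cvtColor(im,cv2.COLOR_RGB2HSV)
    m=cv2.inRange(h,(17,70,205),(27,125,255)); out=[]
    for k in cv2.findContours(m,cv2.RETR_EXTERNAL,cv2.CHAIN_APPROX_NONE)[0]:
        if cv2.contourArea(k)<40: continue
        w=cast(k[:,0,:],ztop,c,T)
        (x,y),s,_=r=cv2.minAreaRect((w*1e4).astype(np.float32))
        b=cv2.boxPoints(r)/1e4; e=[b[1]-b[0],b[2]-b[1]]; e=max(e,key=np.linalg.norm)
        out.append((np.array([x,y])/1e4,np.arctan2(e[1],e[0])%np.pi,np.array(s)/10,k[:,0].mean(0)))
    return out
def body_dir(im,c,T,tab_xy,z=.03):
    "brown pixels near the tab -> direction body centre -> tab (roughly +x)"
    h=cv2.cvtColor(im,cv2.COLOR_RGB2HSV); m=cv2.inRange(h,(9,130,60),(18,220,255))
    v,u=np.nonzero(m); w=cast(np.c_[u,v],z,c,T); w=w[np.linalg.norm(w-tab_xy,axis=1)<.1]
    return tab_xy-w.mean(0),len(w)
E
python3 - <<'E'
from h import *
c=camera_info("wrist")
d=np.load("tray2.npz"); T=d["T"]
k=cast(np.array([(194,55),(583,42),(573,279),(221,290)])/2+[80,30],.026,c,T)
print(k,k.mean(0),[np.linalg.norm(k[i]-k[i-1]) for i in range(4)])
e=(k[0]-k[1])+(k[3]-k[2]); f=(k[0]-k[3])+(k[1]-k[2])
print("yaw",np.arctan2(-e[0],e[1]),np.arctan2(f[1],f[0]))
for f in ("tray","tray2"):
    d=np.load(f+".npz"); print(f)
    for t in tabs(d["im"],c,d["T"],.062): print(t)
s=cast(np.array([(59,182),(722,158)])/2+[80,30],.103,c,T); print("cams",s,s.mean(0),np.linalg.norm(s[0]-s[1]),np.arctan2(-(s[0]-s[1])[0],(s[0]-s[1])[1]))
E
```

```text
[[ 0.5431  0.0797]
 [ 0.5492 -0.1193]
 [ 0.4273 -0.1237]
 [ 0.421   0.0752]] [ 0.4852 -0.022 ] [np.float64(0.12225569412392844), np.float64(0.1990995104145278), np.float64(0.12194756474773587), np.float64(0.19904995463811315)]
yaw 0.031154662070552723 0.03608352103313504
tray
(array([ 0.3854, -0.3391]), np.float32(1.3469517), array([26.4153,  7.8693]), array([488.    , 191.6053]))
(array([ 0.4603, -0.0359]), np.float32(1.5736927), array([ 8.2488, 25.3232]), array([287.1915, 139.3617]))
(array([0.5084, 0.0565]), np.float32(1.5672324), array([26.1401,  7.7901]), array([219.7778, 103.1111]))
(array([ 0.5123, -0.0687]), np.float32(1.5757735), array([ 7.7441, 25.9634]), array([311.5   ,  99.5625]))
(array([ 0.5563, -0.319 ]), np.float32(2.3299925), array([ 8.336, 25.889]), array([497.    ,  68.7105]))
tray2
(array([ 0.46  , -0.0362]), np.float32(1.571928), array([ 7.6699, 26.3886]), array([290.6866, 141.9403]))
(array([0.5082, 0.0561]), np.float32(1.6031951), array([ 8.3396, 25.9869]), array([192.6338,  89.7746]))
(array([ 0.5127, -0.0687]), np.float32(1.6169589), array([ 8.6747, 26.1314]), array([326.1972,  84.3521]))
cams [[ 0.4807  0.1164]
 [ 0.4903 -0.1585]] [ 0.4855 -0.021 ] 0.2750299925942082 0.034758542253469187
```

The tray is at (0.4853, −0.0215) with yaw 0.034, and the packed tabs agree with this to within 1 mm. Now the first wedge.

```bash
cat >> h.py <<'E'
TC=np.array([.4853,-.0215]); TY=.034
def R2(a): return np.array([[np.cos(a),-np.sin(a)],[np.sin(a),np.cos(a)]])
def intray(p): return TC+R2(TY)@np.asarray(p)
def find_wedge(xy,z=.2):
    over(*xy,z); im,c,T=shot("wrist")
    L=[t for t in tabs(im,c,T,.058) if np.linalg.norm(t[0]-xy)<.09]
    if not L: cv2.imwrite("pics/lost.png",im[:,:,::-1]); raise RuntimeError("no tab")
    t=min(L,key=lambda t:np.linalg.norm(t[0]-xy))
    d,n=body_dir(im,c,T,t[0]); yaw=t[1]-np.pi/2
    if np.array([np.cos(yaw),np.sin(yaw)])@d<0: yaw+=np.pi
    return t[0],wrap(yaw),t[2],d,n
def down(z,v=.06,fmax=15):
    "lower in 4 mm steps, stop on contact; returns z"
    p=np.array(current_position()); f0=np.array(current_wrist_force())[2]
    while p[2]>z+1e-4:
        p[2]=max(z,p[2]-.004); move_linear(p,velocity=v)
        f=np.array(current_wrist_force())[2]-f0
        if f>fmax: print("contact",p[2],f); break
    return p[2]
def pick_place(xy,yaw,dst,dyaw,zoff=0):
    best=None; q0=np.array(current_q())
    for s in (np.pi/2,-np.pi/2):
        a=ik([*xy,.15],quat(yaw+s)); b=ik([*dst,.15],quat(dyaw+s))
        if a is None or b is None or max(abs(a[6]),abs(b[6]))>2.75: continue
        d=max(np.abs(a-q0).max(),np.abs(b-q0).max())
        if best is None or d<best[0]: best=(d,s)
    s=best[1]; command_gripper(.05)
    move_ptp([*xy,.14],quat(yaw+s)); move_linear([*xy,.042],velocity=.12)
    command_gripper(.0,30); print("width",current_gripper_width())
    move_linear([*xy,.2]); print("q7",current_q()[6])
    move_ptp([*dst,.2],quat(dyaw+s)); move_linear([*dst,.085]); 
    print("z",down(.047)); command_gripper(.03); move_linear([*dst,.2])
E
python3 - <<'E'
from h import *
xy,yaw,s,d,n=find_wedge(np.array([.556,-.32])); print(xy,yaw,s,d,n)
pick_place(xy,yaw,intray((.026,.0135)),TY)
over(.48,-.0245,.2); im,c,T=shot("wrist","p1"); print([ (R2(-TY)@(t[0]-TC),t[1]-TY) for t in tabs(im,c,T,.062)],current_t())
E
```

```text
[ 0.5577 -0.3235] -2.3739703 [ 8.7811 26.3586] [-0.0139 -0.0131] 2445
width 0.00999551400081943
q7 -1.3277285632644353
z 0.047
[(array([-0.0258, -0.0139]), np.float32(1.5385513)), (array([0.0256, 0.0768]), np.float32(1.5286399)), (array([0.0254, 0.0143]), np.float32(1.5750296)), (array([ 0.026 , -0.0479]), np.float32(1.580515))] 16.8333
```

View pics/p1.png

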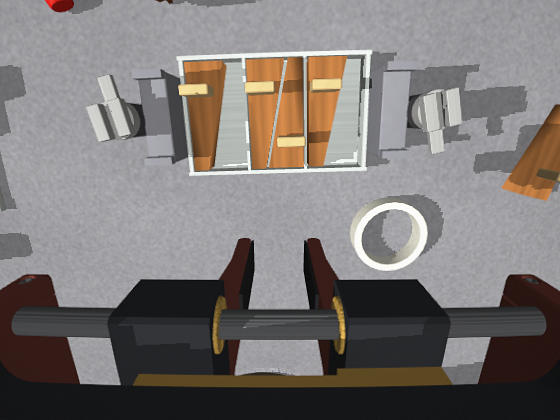

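The first wedge sits beside its partner in the middle pocket, with only a thin slant gap at (277,115). Now the other two.

```bash
python3 - <<'E'
from h import *
for rough,dst in (((.385,-.343),(-.026,-.0765)),((.709,-.194),(-.026,.0495))):
    xy,yaw,s,d,n=find_wedge(np.array(rough)); print(xy,yaw,s,d,n)
    if n<1500: raise SystemExit("odd")
    pick_place(xy,yaw,intray(dst),TY+np.pi)
over(.48,-.0245,.2); im,c,T=shot("wrist","p2"); print([ (R2(-TY)@(t[0]-TC),t[1]-TY) for t in tabs(im,c,T,.062)],current_t())
E
```

```text
[ 0.4234 -0.3343] 2.9023712 [26.4309  8.9322] [-0.021   0.0056] 2576
width 0.009850896180926971
q7 0.567546558481621
z 0.047
[ 0.7087 -0.1879] -0.359962 [26.4411  8.6451] [ 0.0164 -0.0065] 2280
width 0.009845931220567584
q7 0.057731732299108315
z 0.047
[(array([-0.0266,  0.0494]), np.float32(1.531594)), (array([-0.0257, -0.014 ]), np.float32(1.5762036)), (array([-0.0266, -0.0764]), np.float32(1.5883197)), (array([0.0256, 0.0766]), np.float32(1.5254056)), (array([0.0256, 0.0148]), np.float32(1.5330622)), (array([ 0.026 , -0.0483]), np.float32(1.5404924))] 42.8667
```

View pics/p2.png

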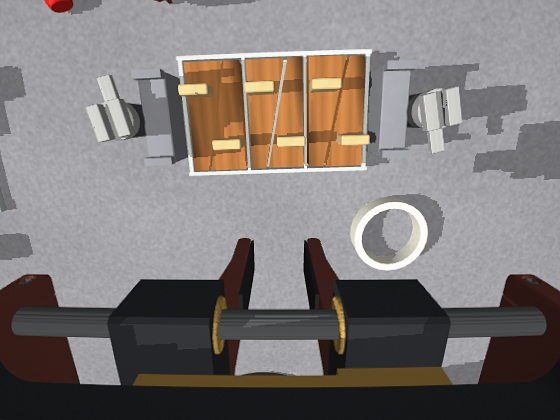

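All six wedges lie paired in the tray. One of them had been knocked about 4 cm and was found again. Next is the bar, and I'll check the key in the same pass.

```bash
cat >> h.py <<'E'
def black(xy,z,ztop,dims,yaw=0,png=None,rad=.08):
    "black plate top under the camera near xy"
    over(*xy,z,yaw); im,c,T=shot("wrist",png)
    m=cv2.inRange(im.max(2),0,60); out=[]
    for k in cv2.findContours(m,cv2.RETR_EXTERNAL,cv2.CHAIN_APPROX_NONE)[0]:
        if cv2.contourArea(k)<60: continue
        w=cast(k[:,0,:],ztop,c,T); (x,y),s,_=r=cv2.minAreaRect((w*1e4).astype(np.float32))
        p=np.array([x,y])/1e4
        if np.linalg.norm(p-xy)>rad: continue
        b=cv2.boxPoints(r)/1e4; e=max([b[1]-b[0],b[2]-b[1]],key=np.linalg.norm)
        out.append((p,np.arctan2(e[1],e[0])%np.pi,np.array(s)/1e4,k[:,0].mean(0)))
    return min(out,key=lambda o:abs(max(o[2])-dims[0])+abs(min(o[2])-dims[1])) if out else None
E
python3 - <<'E'
from h import *
r=black(np.array([.487,.356]),.22,.042,(.05,.012),png="bar1"); print(r)
r=black(r[0],.16,.042,(.05,.012)); print(r)
k=black(np.array([.70,.012]),.22,.082,(.044,.012),png="key1"); print(k,current_t())
k=black(k[0],.18,.082,(.044,.012),png="key2"); print(k,current_t())
a,b=cv2.imread("pics/bar1.png"),cv2.imread("pics/key2.png")
cv2.imwrite("pics/bk.png",np.hstack([a[:300,80:480],cv2.resize(b[40:190,180:380],(400,300))]))
E
```

```text
(array([0.4865, 0.363 ]), np.float32(0.026283152), array([0.0485, 0.0116]), array([270.0849, 120.9717]))
(array([0.4869, 0.3632]), np.float32(0.026658002), array([0.0482, 0.0113]), array([275.8561, 119.4318]))
(array([0.6977, 0.0187]), np.float32(2.742967), array([0.0115, 0.0427]), array([273.7879, 121.7778])) 46.3167
(array([0.6978, 0.0187]), np.float32(2.7460864), array([0.0115, 0.0428]), array([280.7586, 117.0345])) 46.65
```

View pics/bk.png

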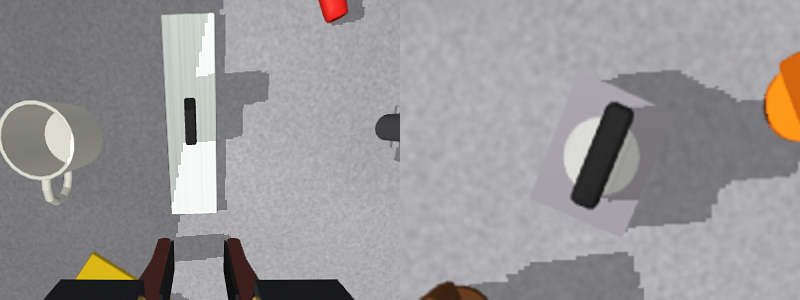

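Left: the bar's plate is at (190,121) in the crop, next to the mug. Right: the black plate on its grey stand is the key. The orange one at right and the brown one at bottom are the look-alikes. I'll set the bar now.

```bash
python3 - <<'E'
from h import *
r=black(np.array([.487,.363]),.18,.042,(.05,.012)); print(r)
xy,a=r[0],r[1]
best=None;q0=np.array(current_q())
for k in (0,np.pi):
    for s in (np.pi/2,-np.pi/2):
        A=ik([*xy,.2],quat(a+k)); B=ik([*TC,.25],quat(TY+s))
        if A is None or B is None or max(abs(A[6]),abs(B[6]))>2.75: continue
        d=max(np.abs(A-q0).max(),np.abs(B-A).max())
        if best is None or d<best[0]: best=(d,a+k,TY+s)
print(best); _,ya,yb=best
command_gripper(.05); move_ptp([*xy,.12],quat(ya)); move_linear([*xy,.022],velocity=.12)
command_gripper(0,50); print(current_gripper_width())
move_linear([*xy,.25]); print(current_wrist_force())
move_ptp([*TC,.25],quat(yb)); move_linear([*TC,.12]); print("z",down(.091))
command_gripper(.04); move_linear([*TC,.2])
over(.48,-.0245,.25); im,c,T=shot("wrist","p3"); np.savez("p3.npz",im=im,T=T)
r=black(TC,.25,.110,(.05,.012)); print(r, R2(-TY)@(r[0]-TC), r[1]-TY-np.pi/2,current_t())
cv2.imwrite("pics/p3b.png",cv2.resize(im[30:260,80:480][:,:,::-1],(800,460),interpolation=cv2.INTER_CUBIC))
E
```

```text
(array([0.4867, 0.3633]), np.float32(0.0022378229), array([0.0481, 0.0114]), array([277.0574, 121.0082]))
(np.float64(2.0106949558960054), np.float32(0.0022378229), 1.6047963267948966)
0.011528203555806905
[-0.9509 -1.1539 -2.4965]
z 0.091
(array([ 0.485 , -0.0211]), np.float32(1.6094468), array([0.0111, 0.0484]), array([278.2051, 120.3162])) [-0.0002  0.0004] 0.0046503544 61.0333
```

View pics/p3b.png

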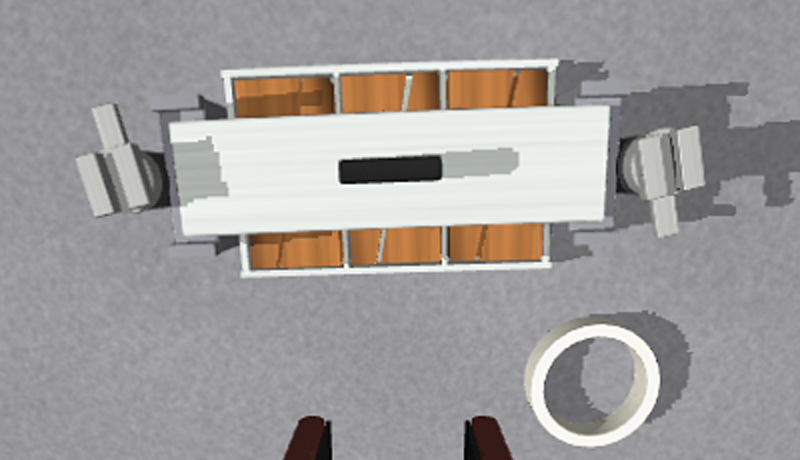

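The bar is seated (0.4 mm off, 0.005 rad). Next are close views of the two slots.

```bash
python3 - <<'E'
from h import *
ims=[]
for i,s in enumerate((1,-1)):
    p=intray((0,s*.139)); over(*p,.19); im,c,T=shot("wrist"); np.savez(f"cam{i}.npz",im=im,T=T,p=p)
    # expected pixel of nadir
    C=np.linalg.inv(T)@[*p,.103,1]; u=C[0]/C[2]*c["fx"]+c["cx"]; v=C[1]/C[2]*c["fy"]+c["cy"]; print(p,u,v)
    cr=im[70:170,230:330]; ims.append(cv2.resize(cr[:,:,::-1],(400,400),interpolation=cv2.INTER_CUBIC))
cv2.imwrite("pics/cams.png",np.hstack(ims))
E
```

```text
[0.4806 0.1174] 276.0021818512662 119.87854637766765
[ 0.49   -0.1604] 279.5015499194422 120.0597380557008
```

View pics/cams.png

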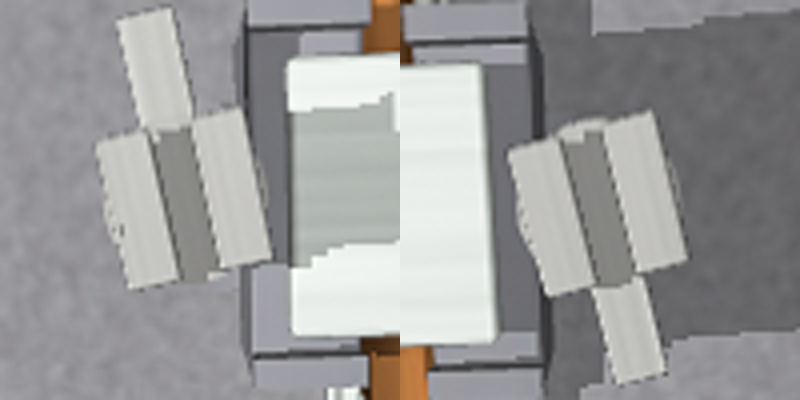

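The outer corners of the slotted heads are clear in both crops (4×, offset 230,70). I'll cast them for centre and angle.

```bash
python3 - <<'E'
from h import *
c=camera_info("wrist")
Q=[[(96,143),(240,107),(272,260),(131,290)],[(110,150),(255,112),(288,260),(148,296)]]
S=[[(150,132),(180,282),(192,120),(222,272)],[(158,138),(194,295),(204,127),(236,273)]]
for i in (0,1):
    d=np.load(f"cam{i}.npz"); T=d["T"]
    k=cast(np.array(Q[i])/4+[230,70],.103,c,T); f=(k[0]-k[3])+(k[1]-k[2])
    s=cast(np.array(S[i])/4+[230,70],.103,c,T); g=(s[0]-s[1])+(s[2]-s[3])
    print(k.mean(0),s.mean(0),d["p"],"ang",np.arctan2(f[1],f[0]),np.arctan2(g[1],g[0]),np.linalg.norm(k[0]-k[1]))
E
```

```text
[0.4805 0.1173] [0.4802 0.117 ] [0.4806 0.1174] ang 0.22440527689215392 0.19998264118856987 0.02874616929112422
[ 0.4892 -0.1609] [ 0.4885 -0.1605] [ 0.49   -0.1604] ang 0.24676364531143338 0.22919414395347018 0.029055276097785968
```

The slots are at world angles 0.21 and 0.24, so both cams are about 0.2 rad below open zero. Now I'll pick the key and do the left fastener.

```bash
cat >> h.py <<'E'
CAM=[(np.array([.4805,.1173]),.212),(np.array([.4892,-.1607]),.238)]
KOFF=.017
def turn(p,z,y0,y1,n=12):
    for y in np.linspace(y0,y1,n+1)[1:]: move_linear([*p,z],quat(y),velocity=.15)
def lock(i,k,end=-1.67):
    p,a=CAM[i]
    move_ptp([*p,.22],quat(a+k)); move_linear([*p,.16]); z=down(.1185+KOFF,.04,8)
    print("in z",z-KOFF-.117,"q7",current_q()[6])
    if z>.1245+KOFF: return False
    turn(p,z,a+k,end+k); print("torque",current_wrist_torque(),current_wrist_force())
    turn(p,z,end+k,end+k+.08,2); move_linear([*p,.22],velocity=.1); return True
E
python3 - <<'E'
from h import *
r=black(np.array([.698,.0187]),.18,.082,(.044,.012)); print(r)
xy,a=r[0],r[1]; a=wrap(a,np.pi/2)
ok=[]
for k in (0,np.pi,-np.pi):
    L=[ik([*xy,.12],quat(a+k))]+[ik([*p,.15],quat(y+k)) for p,s in CAM for y in (s,-.8,-1.67)]
    if all(l is not None for l in L):
        q7=[l[6] for l in L]; print(k,np.array(q7)); ok.append((max(np.abs(q7)),k))
k=min(ok)[1]
command_gripper(.04); move_ptp([*xy,.15],quat(a+k)); move_linear([*xy,.036+KOFF],velocity=.1)
command_gripper(0,50); print(current_gripper_width()); move_linear([*xy,.22],velocity=.1)
np.savez("key.npz",xy=xy,a=a,k=k)
print(lock(0,k),current_t())
p=CAM[0][0]; over(*p,.25); im,c,T=shot("wrist","l1")
E
```

```text
(array([0.6977, 0.0187]), np.float32(2.746384), array([0.0115, 0.0428]), array([276.2069, 118.5431]))
0 [-1.4536 -1.1353 -1.9493  2.1139 -0.5797 -1.4399 -2.1716]
3.141592653589793 [ 1.2362  0.9872  0.6374 -0.11    1.4224  1.2095  0.4458]
-3.141592653589793 [ 1.2362  0.9872  0.6374 -0.11    1.4224  1.2095  0.4458]
0.011433229546182016
in z 0.0015000000000000013 q7 1.5129739555469672
torque [ 0.7379 -1.0225  0.0094] [ 4.0649  2.4752 -2.2925]
True 78.15
```

View pics/l1.png

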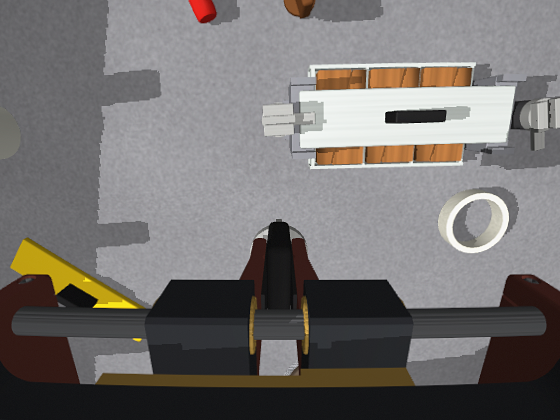

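The left tongue lies over the bar at (308,118), with its slot along the bar. Now the right fastener, then the key goes back.

```bash
python3 - <<'E'
from h import *
d=np.load("key.npz"); xy,a,k=d["xy"],float(d["a"]),float(d["k"])
r=lock(1,k); print(r,current_t())
if r:
    p=TC; over(*p,.27); im,c,T=shot("wrist"); cv2.imwrite("pics/l2.png",cv2.resize(im[50:200,110:450][:,:,::-1],(800,353),interpolation=cv2.INTER_CUBIC))
    ims=[]
    for u,v,w in [(0,0,0)]: pass
    move_ptp([*xy,.2],quat(a+k)); move_linear([*xy,.105])
    z=down(.037+KOFF,.05,8); print("stand z",z-KOFF-.036)
E
```

```text
in z 0.0015000000000000013 q7 1.461137796137233
torque [ 0.7075 -1.0532 -0.002 ] [ 4.7428  2.8652 -1.2521]
True 90.175
stand z 0.0010025967696650415
```

View pics/l2.png

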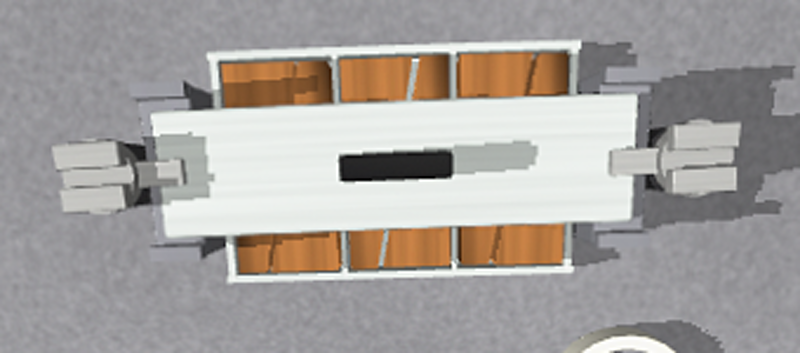

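Both tongues lie over the bar, at (165,172) and (630,160), aligned with it. I'll release the key and check everything before handing in.

```bash
python3 - <<'E'
from h import *
p=np.array(current_position()); command_gripper(.04); p[2]=.2; move_linear(p,velocity=.1)
k=black(np.array([.698,.0187]),.18,.082,(.044,.012)); print(k)
ims=[]
for s in (1,-1):
    over(*intray((0,s*.139)),.19); im,c,T=shot("wrist"); ims.append(cv2.resize(im[70:170,230:330][:,:,::-1],(400,400)))
cv2.imwrite("pics/fin.png",np.hstack(ims))
r=black(TC,.25,.110,(.05,.012)); print(R2(-TY)@(r[0]-TC),r[1]-TY-np.pi/2,current_t())
E
```

```text
(array([0.6979, 0.0186]), np.float32(2.750291), array([0.0115, 0.0429]), array([278.9224, 119.5172]))
[-0.0003  0.0005] 0.006261945 104.9417
```

View pics/fin.png

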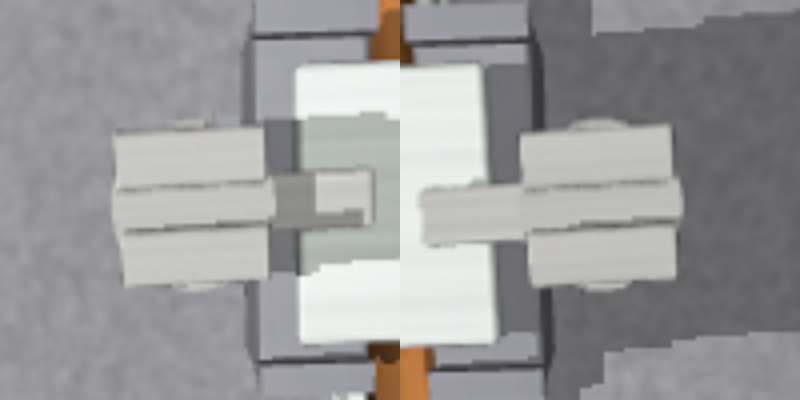

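Both slots are aligned with the bar (joints about 1.55), the key is back upright within 0.3 mm of where it started, and the bar is still seated. I'm handing in.

```bash
python3 -c "
from workcell import *
print(close_job())"
```

```text
the job is handed in; nothing more can be done
None
```

The job is handed in: all three loose wedges are paired in their pockets, the bar is seated with both fasteners locked over it, the key is back upright in its stand, and the gripper was clear of everything; the hand-in returned no verdict.

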